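# Show the check weight's underside to the inspection camera

### The job

Lift the clear draught cover off the balance by its knob and stand it upright on the cork mat, then take the steel check weight off the balance's pan and hold it up to the inspection camera for a look at its underside: underside squarely facing the lens, centred on the lens axis and 120 mm out from the front glass. Finish while still holding the weight there, motionless in the air; nothing is put down or let go at the end. Drop neither the cover nor the weight, do not tip the cover or knock the camera, and leave the other things on the bench where they are.

Things in the scene. Friction and masses are not known exactly. Their poses are not given: they have to be found in the camera images.
- cover_knob (a point): centre of the round knob on top of the clear draught cover. The knob is a plain upright cylinder, 30 mm diameter, 20 mm high (10 mm above and below this point), on a 16 mm neck. The cover is a clear plastic bell, 120 mm outside diameter, 112 mm inside, closed on top (roof 95 mm above its rim), open below, about 0.16 kg; the knob's centre is 113 mm above its lower rim. It starts on the balance's deck, over the pan and the weight. z is its axis, up
- cover_base (a point): centre of the circle of the cover's lower rim, on which it stands
- pan (a point): centre of the top face of the balance's round steel pan, 84 mm diameter, 73 mm above the bench and 8 mm above the white deck around it (170 mm square). The balance is fixed; the low keypad end lies to its own -x, reaching 180 mm from the pan's centre; it is 190 mm wide
- weight_center (a point): half-way up the axis of the check weight to be shown: plain steel, about 0.5 kg, a plain cylinder 38 mm diameter and 45 mm high with a round knob on top (24 mm diameter, from 53 to 62 mm up; narrower neck below it); 62 mm high in all, so this point is 31 mm above its underside. It starts standing on the pan, under the cover, up to about 15 mm off the pan's centre. z is its axis, towards the knob
- weight_base (a point): centre of the weight's flat round underside (38 mm diameter); z as the weight's
- mat_top (a point): centre of the top face of the square cork mat lying fixed on the bench, 160 x 160 x 4 mm; on one side of the balance, left or right
- lens (a point): centre of the front glass of the inspection camera, a stubby grey cylinder with a black ring light (72 mm diameter, 13 mm behind the glass) on a low fixed stand (base 130 x 100 mm) on the other side of the balance, its highest edge 0.12 m above the bench. Its z axis is the optical axis, pointing out of the lens: always 30 degrees from straight up, leaning towards the stand's own -x, roughly towards the robot's side of the bench (stand yaw up to 0.3 rad either way)
- focus (a point): the camera's focus point, an empty point in the air on the optical axis, 120 mm out from the front glass, about 0.21 m above the bench; same axes as lens (z away from the lens)
- weight_b: small steel check weight with knob, bystander, 28 mm diameter, 48 mm high, standing on the bench; origin at the centre of its underside
- weight_c: smallest steel check weight with knob, bystander, 22 mm diameter, 40 mm high, standing on the bench; origin at the centre of its underside
- tub: empty open white weighing tub, bystander, 110 mm across the rim, 85 mm high; origin at the centre of its underside
- bottle: white bottle with cap, bystander, 60 mm diameter, 150 mm high; origin at the centre of its underside
- jar: amber glass jar with black cap, bystander, 56 mm diameter, 60 mm high; origin at the centre of its underside
- spatula: steel spatula lying on the bench, bystander, 160 mm long
- brush: wooden-handled brush lying on the bench, bystander, 150 mm long
There are look-alikes about, which are no part of the job. What is shaped like the part that bears cover_knob but orange or red is not meant. Leave any pink look-alike of the part that bears lens alone.

How it is judged (in metres and radians):
On the way, in this order (a step that is already met when the one before it is completed fails the run):
1. the cover stands upright on the cork mat, let go, with the weight still on the pan (horizontal distance between cover_base and mat_top below 0.065 m and z of cover_base in the frame of mat_top below 0.006 m and angle between cover_base's own z axis and vertical below 0.08 rad and contact force between cover and the fingers below 0.1 N and linear speed of cover below 0.03 m/s and height (world z) of weight_base below 0.08 m), for 0.2 s.
2. the weight is gripped and lifted clear of the balance (height (world z) of weight_base above 0.1 m and contact force between weight and the fingers above 1 N and contact force between weight and balance below 0.1 N), for 0.2 s.
At the end, for the whole second after the job is handed in: The weight is held still in the air by the gripper alone, its underside's centre within 20 mm of the focus point, its axis within 10 degrees of the lens axis, knob away from the lens; the cover stands let go, upright and at rest on the mat, centre within 65 mm of the mat's (horizontal distance between cover_base and mat_top below 0.065 m and z of cover_base in the frame of mat_top below 0.006 m and angle between cover_base's own z axis and vertical below 0.08 rad and contact force between cover and the fingers below 0.1 N and linear speed of each of cover, weight below 0.03 m/s and distance between weight_base and focus below 0.02 m and angle between the z axis of weight_base and the z axis of focus, either way round below 0.175 rad and angle between weight_base's own z axis and vertical below 1 rad and height (world z) of weight_base above 0.17 m and contact force between weight and the fingers above 2 N and angular speed of weight below 0.2 rad/s and contact force between weight and cover below 0.2 N and contact force between weight and balance below 0.2 N and contact force between weight and stand below 0.2 N); the arm keeps its last pose, push and grip.
It fails at once if the cover is dropped or knocked flying (contact force between cover and the fingers below 0.1 N and linear speed of cover above 0.5 m/s).
It fails at once if the weight is dropped (contact force between weight and the fingers below 0.1 N and linear speed of weight above 0.5 m/s).
It fails at once if the cover is tipped over (more than 45 degrees) (angle between cover_base's own z axis and vertical above 0.785 rad).
It fails at once if the camera is knocked (more than 10 N) (contact force between stand and the arm above 10 N or contact force between stand and the fingers above 10 N or contact force between stand and weight above 10 N or contact force between stand and cover above 10 N).
It fails at once if another thing on the bench is moved more than 40 mm (distance of any of weight_b, weight_c, tub, bottle, jar, spatula, brush from where it was at the start of the episode above 0.04 m).
It also fails if it takes over 56 s, if anything falls off the work surface, if the arm or the gripper's body presses on something with over 40 N, if the wrist force passes 120 N, or if a joint passes its speed limit or range.

### The arm

A 6-joint arm with a two-finger parallel gripper is mounted at the origin on the work surface. World frame = base frame: x ahead of the robot, y to its left, z up, the work surface at z = 0. Lengths are in mm, angles in rad, forces in N, time in s.
With the tool pointing down it reaches from about 400 to 925 mm from the base axis. Payload 12.5 kg.
Tool frame: the origin (TCP) lies where the fingers leave the gripper's body, on its centre line; the fingertips stand 78 mm ahead of it and the grasp point (between the pads) lies 59 mm ahead of it (env.tip_extent is the distance from the TCP to the fingertips, in mm); z points along the fingers, y is the direction in which the jaws open and shut (so a half turn about z gives the same grasp; the last joint's range is limited). The gripper opens to 95 mm and grips with 3 to 60 N. Pads are 20 mm wide; open, the fingers measure 119 mm over their backs; the gripper's body (75 mm by 180 mm) begins 59 mm behind the grasp point.
Start: joints at [1.116, 0.491, 1.559, -0, 1.092, -0.106], TCP at [213.587, 587.383, 292.261] pointing down, gripper open.
Joint ranges: [-3.1, 3.1], [-0.84, 2.19], [0.05, 2.79], [-1.13, 4.28], [0.06, 2.93], [-2.69, 2.69]. Speed limits (rad/s): [2.22, 2.22, 2.79, 3.14, 3.14, 3.14].

### API

Orientations are given as [roll, pitch, yaw] about the fixed x, y, z axes, in that order (R = Rz(yaw) Ry(pitch) Rx(roll)).
In Python, from cell import env gives the robot as it stands. The module is installed in compiled form; this text tells all that it offers.
- The arm moves only by the tool play_rows, never from a script. Its argument "targets" is a list of rows, each an object with "linear": the shift along the tool's x, y, z in mm, a list of three; "turn": the turn about the tool's z in rad. A call has 1 to 20 rows; each row is the pose to reach, as a shift and turn from the pose commanded when the call began, along the tool's axes at that moment; what a row does not reach only later rows make up. A row lasts 1/8 s, in which the tool goes at most 62.5 mm and 10.7 degrees, less where a joint would pass 70% of its speed; a pose out of reach is approached as far as the arm can. A call with a gripper value outside its range is refused whole. "hand" is the finger opening in mm, from 0 to 95.1, set as the call begins (left out, the last holds). The fingers move at their own pace and stop on an object; the grip force is fixed at half the most. Time passes only in rows, so rows that repeat a pose let the fingers close. It gives the time, the measured TCP pose, the force and the opening at its end, in the units of the state.
- env.state(): the state, without advancing time (a new reading comes with each control period).
- env.read_camera(name): name is "scene" or "top"; returns (picture, depth): 420x560x3 uint8, red, green, blue; 420x560 float32, mm along the optical axis (not along the pixel's ray), 0 where there is no reading.
- env.camera_params(name): a dict with "fx", "fy", "cx", "cy" (pixels), "R" (3x3) and "t" (3): a world point X has camera coordinates R X + t. Camera axes: x right, y down, z forward; pixel columns grow to the right and rows downward; lengths in mm; the calibration is good to about 2 mm. A picture is of the moment at which its call begins. camera_params takes no time and is no camera call.
- env.job_done(): hands the job in, once; it reports no verdict.
The state is a dict: "t": time; "joints": joint angles; "qvel": joint speeds; "tau": joint torques, N m; "eef_pos": TCP position; "tcp_rot": TCP orientation; "ft_force": force on the tool from outside, world axes, zero at the start; "moment": the same for the moment, N m; "opening": opening from 0.0 (shut) to 1.0 (fully open).
Only numpy, scipy, OpenCV 4.12 (cv2) and the standard library are available. Lean on these libraries where they do the work, as an engineer would, in place of code of your own. Each camera call takes 0.05 s, during which the arm holds its last target.

## Working session

There is one attempt and no reset: what is moved stays moved. The work goes in short steps, Python scripts to look and compute and a tool call to move; the robot and the scene stay as the last step left them, time stands still between calls to the robot, and variables do not carry over. Pictures are saved under pics/ and viewed, and the job is handed in when it is done.

Besides the shell and the picture viewer there is one more tool, called after "Emit:" by a JSON object that holds its "fn" and its "kwargs". play_rows: Moves the arm, as the interface text tells. Its arguments: {"type":"object","properties":{"targets":{"type":"array","items":{"type":"object","properties":{"linear":{"type":"array","items":{"type":"number"}},"turn":{"type":"number"}}}},"hand":{"type":"number"}},"required":["targets"]}

```bash
mkdir -p pics
python3 - <<'E'
from cell import env
import cv2,numpy as np
print(env.state())
for n in("scene","top"):
    p,d=env.read_camera(n); np.savez(f"{n}0.npz",p=p,d=d)
    cv2.imwrite(f"pics/{n}0.png",p[:,:,::-1]); print(n,env.camera_params(n))
E
```

```text
{'t': 0.0, 'joints': array([ 1.11640515e+00,  4.91586902e-01,  1.55948401e+00, -1.99101750e-05,
        1.09171568e+00, -1.05605267e-01]), 'qvel': array([ 2.54412693e-03, -2.01816304e-03, -2.77970523e-04, -1.85422961e-03,
        9.86577375e-04,  5.30755975e-05]), 'tau': array([ 6.46563149e-04, -6.12640643e+01, -2.58189511e+01,  6.92641921e-02,
        4.82259155e-02, -8.99096494e-05]), 'eef_pos': array([213.50669492, 587.2166494 , 291.6328139 ]), 'tcp_rot': array([-3.14040351e+00, -1.08292160e-04,  2.79281587e+00]), 'ft_force': array([-0.00558227, -0.2692588 ,  0.05617832]), 'moment': array([ 0.02799758, -0.02009734, -0.0820605 ]), 'opening': 1.0024554981087135}
scene {'fx': 531.6617050921323, 'fy': 531.6617050921323, 'cx': 280.8954661819585, 'cy': 208.05328964303592, 'R': array([[-0.39958368,  0.91663799,  0.01037683],
       [ 0.68880559,  0.30769714, -0.65640638],
       [-0.60487995, -0.25514166, -0.75433612]]), 't': array([ 152.64571095, -284.11702458, 1852.93138412])}
top {'fx': 441.71415161735587, 'fy': 441.71415161735587, 'cx': 278.49096234355954, 'cy': 213.33889882274053, 'R': array([[ 0.02553413, -0.99964053,  0.0081737 ],
       [-0.98700591, -0.02650726, -0.15848248],
       [ 0.15864218, -0.00402078, -0.98732796]]), 't': array([  39.6234626 ,  539.63229996, 1252.44076906])}
```

View pics/scene0.png

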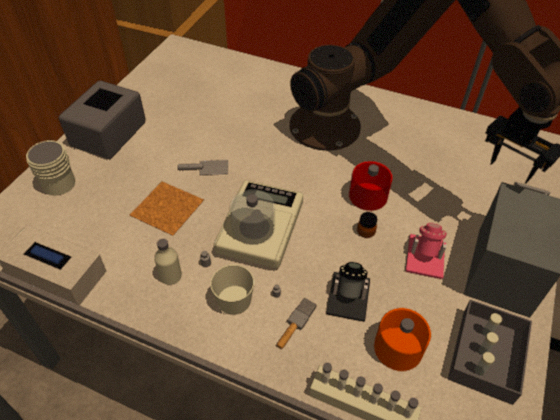

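View pics/top0.png

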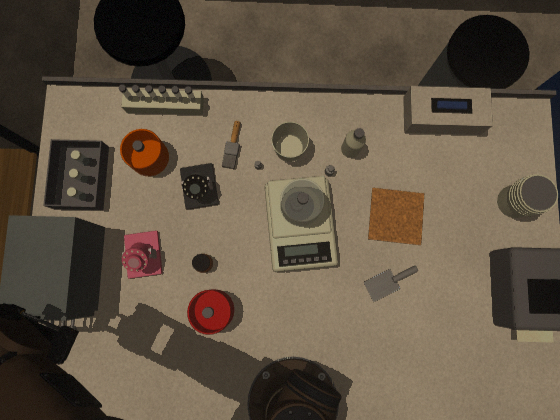

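The top view shows the balance around (302,222), with the clear cover at (303,203). The mat is at (397,216) and the grey camera on its stand at (198,187). The pink camera and the red and orange covers are look-alikes. I'll zoom in next.

Run:
```python
import cv2,numpy as np
t=np.load("top0.npz")['p'];s=np.load("scene0.npz")['p']
f=lambda im,x,y,w,h,k:cv2.resize(im[y:y+h,x:x+w,::-1],None,fx=k,fy=k,interpolation=cv2.INTER_CUBIC)
a=f(t,255,165,100,120,5);cv2.imwrite("pics/z1.png",cv2.convertScaleAbs(a,alpha=1.3))
cv2.imwrite("pics/z2.png",cv2.convertScaleAbs(f(t,165,150,70,70,8),alpha=2))
cv2.imwrite("pics/z3.png",cv2.convertScaleAbs(f(s,210,170,100,110,5),alpha=1.3))
cv2.imwrite("pics/z4.png",cv2.convertScaleAbs(f(s,320,250,60,75,8),alpha=2))
```

```text
(no output)
```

View pics/z1.png

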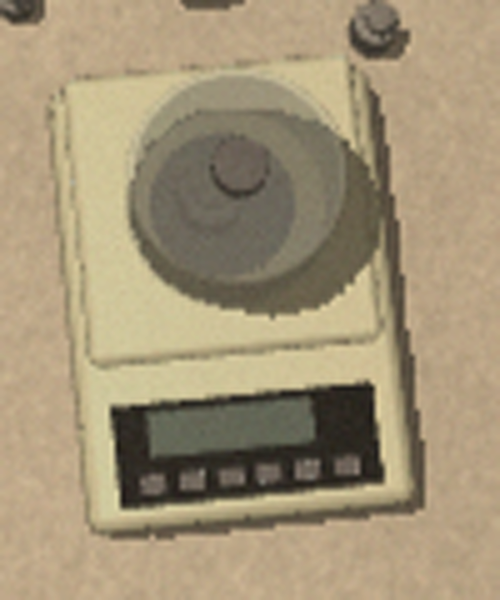

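View pics/z2.png

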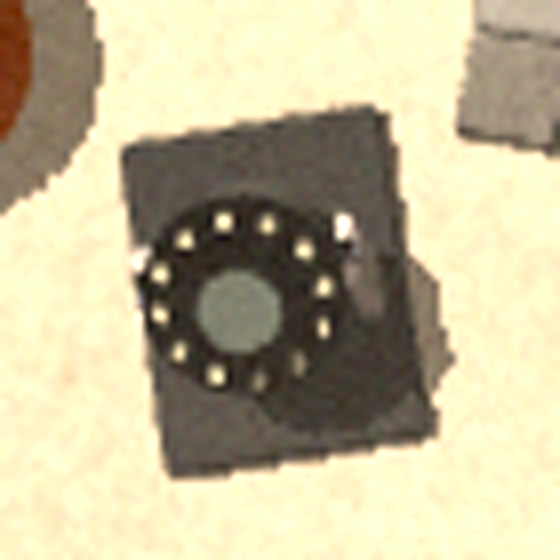

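View pics/z3.png

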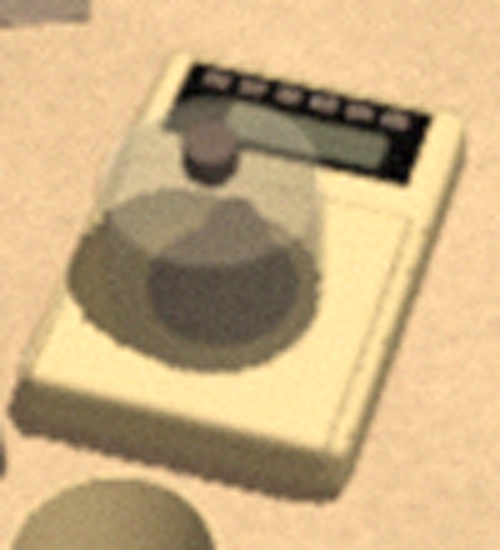

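View pics/z4.png

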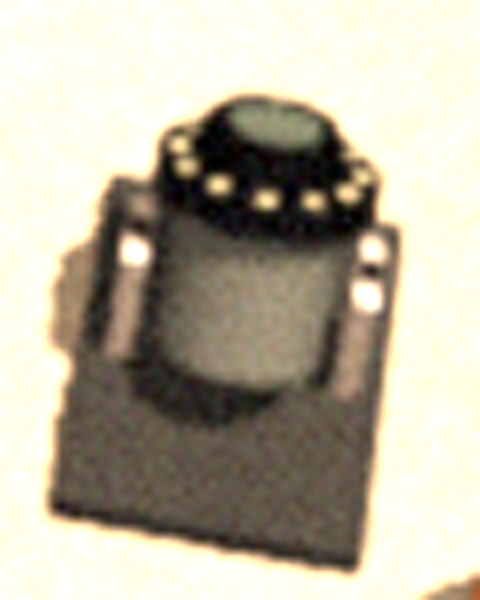

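```bash
cat > h.py <<'E'
import numpy as np,cv2
from cell import env
P={n:env.camera_params(n) for n in("scene","top")}
def ray(n,u,v):
    c=P[n];d=c['R'].T@np.array([(u-c['cx'])/c['fx'],(v-c['cy'])/c['fy'],1]);return -c['R'].T@c['t'],d
def plane(n,u,v,z):
    o,d=ray(n,u,v);return o+d*(z-o[2])/d[2]
def dep(n,u,v,D):
    o,d=ray(n,u,v);return o+d*D
def tri(uv1,uv2):
    o1,d1=ray("top",*uv1);o2,d2=ray("scene",*uv2)
    s=np.linalg.lstsq(np.c_[d1,-d2],o2-o1,rcond=None)[0]
    a,b=o1+d1*s[0],o2+d2*s[1];return (a+b)/2,np.linalg.norm(a-b)
def proj(n,X):
    c=P[n];q=c['R']@X+c['t'];return q[0]/q[2]*c['fx']+c['cx'],q[1]/q[2]*c['fy']+c['cy']
def cloud(n,D):
    c=P[n];v,u=np.mgrid[:420,:560];q=np.stack([(u-c['cx'])/c['fx']*D,(v-c['cy'])/c['fy']*D,D],-1)
    return (q-c['t'])@c['R']
E
python3 - <<'E'
from h import *
np.set_printoptions(precision=1,suppress=True)
t=np.load("top0.npz");s=np.load("scene0.npz")
print("knobtop",tri((302.2,197.3),(251.6,197.2)),plane("top",302.2,197.3,188),plane("scene",251.6,197.2,188))
print("lens",tri((194.4,188.4),(354.3,264.8)))
C=cloud("top",t['d']);S=cloud("scene",s['d'])
print("knob depth",C[197,302],S[197,252],"lens depth",C[188,194],S[265,354])
# mat
hsv=cv2.cvtColor(t['p'],cv2.COLOR_RGB2HSV)
m=cv2.inRange(hsv,(3,110,60),(20,255,255));m[:, :360]=0;m[:180]=0;m[255:]=0;m[:,440:]=0
c=max(cv2.findContours(m,0,2)[0],key=cv2.contourArea);r=cv2.minAreaRect(c);print("mat",r,plane("top",*r[0],4))
W=np.array([plane("top",*b,4)[:2] for b in cv2.boxPoints(r)]);print(W,[np.linalg.norm(W[i]-W[i-1]) for i in range(4)])
# stand base: use depth points in region
reg=C[155:215,175:222].reshape(-1,3);col=t['p'][155:215,175:222].reshape(-1,3).astype(int).max(1)
k=(col<95);h=np.histogram(reg[k][:,2],bins=range(-10,135,5));print(*zip(h[1],h[0]))
# deck / balance
reg=C[175:275,262:342];z=reg[...,2];h=np.histogram(z,bins=range(-10,200,5));print(*zip(h[1],h[0]))
# heights of things
for nm,(u,v) in dict(bottle=(359,132),tub=(291,127),wb=(330,170),wc=(258,164),jar=(203,263),red=(208,312),orange=(140,147),pink=(134,261)).items(): print(nm,C[v,u])
E
```

```text
knobtop (array([558.6,  -6.9, 192.6]), np.float64(1.3254706991206413)) [559.2  -6.6 188. ] [555.1  -9.5 188. ]
lens (array([592.4, 291.8, 107.9]), np.float64(0.5475567547926043))
knob depth [559.8  -6.  189.3] [554.2  -8.8 188.3] lens depth [593.6 292.8 107.5] [589.9 291.  103.2]
mat ((396.1676330566406, 215.93251037597656), (53.39234924316406, 53.230712890625), 4.635463237762451) [ 546.3 -302.5    4. ]
[[ 470.  -214.9]
 [ 633.  -229.1]
 [ 624.  -391.8]
 [ 461.2 -374.5]] [np.float64(159.7859433071369), np.float64(163.66666482766803), np.float64(162.90992925163866), np.float64(163.70225239273594)]
(np.int64(-10), np.int64(3)) (np.int64(-5), np.int64(45)) (np.int64(0), np.int64(92)) (np.int64(5), np.int64(53)) (np.int64(10), np.int64(374)) (np.int64(15), np.int64(389)) (np.int64(20), np.int64(17)) (np.int64(25), np.int64(4)) (np.int64(30), np.int64(2)) (np.int64(35), np.int64(2)) (np.int64(40), np.int64(3)) (np.int64(45), np.int64(6)) (np.int64(50), np.int64(5)) (np.int64(55), np.int64(9)) (np.int64(60), np.int64(10)) (np.int64(65), np.int64(13)) (np.int64(70), np.int64(21)) (np.int64(
[... 1015 characters left out ...]
.int64(110), np.int64(9)) (np.int64(115), np.int64(11)) (np.int64(120), np.int64(5)) (np.int64(125), np.int64(17)) (np.int64(130), np.int64(9)) (np.int64(135), np.int64(8)) (np.int64(140), np.int64(11)) (np.int64(145), np.int64(8)) (np.int64(150), np.int64(21)) (np.int64(155), np.int64(431)) (np.int64(160), np.int64(906)) (np.int64(165), np.int64(68)) (np.int64(170), np.int64(2)) (np.int64(175), np.int64(5)) (np.int64(180), np.int64(3)) (np.int64(185), np.int64(64)) (np.int64(190), np.int64(34))
bottle [ 755.7 -163.3  149.5]
tub [796.6  23.2  63.4]
wb [671.2 -95.5  51.1]
wc [685.9 118.7  42.8]
jar [387.3 264.6  58.3]
red [255.8 234.1 123. ]
orange [704.1 448.1 121.9]
pink [385.6 444.  110.5]
```

Run:
```python
from h import *
np.set_printoptions(precision=2,suppress=True)
t=np.load("top0.npz");s=np.load("scene0.npz")
for n,D,(x0,x1,y0,y1) in(("top",t,(172,224,155,215)),("scene",s,(320,376,250,326))):
    C=cloud(n,D['d'])
    m=(D['p'].max(2)<110).astype(np.uint8)*0
    hs=cv2.cvtColor(D['p'],cv2.COLOR_RGB2GRAY)
    k=(C[...,2]>7)&(C[...,2]<125)
    m[y0:y1,x0:x1]=k[y0:y1,x0:x1]
    nz,lab,st,_=cv2.connectedComponentsWithStats(m);b=1+st[1:,4].argmax();print(st[b])
    Q=C[(lab==b)&(C[...,2]<22)][:,:2].astype(np.float32)
    r=cv2.minAreaRect(Q);print(n,r)
    # ring light plane: dark pts high
    H=C[(lab==b)&(C[...,2]>60)];
    # line fit of base edge by hull longest edges
    h=cv2.convexHull(Q)[:,0];e=np.roll(h,-1,0)-h;L=np.linalg.norm(e,axis=1)
    for i in L.argsort()[::-1][:6]: print(L[i],np.degrees(np.arctan2(e[i,1],e[i,0]))%90)
    # cylinder cam top disc plane (lens+ring) 
# manual corner pixels in top (zoom z2)
z=12
pts=[(124,150),(385,108),(436,437),(170,475)]
W=np.array([plane("top",165+(u+.5)/8-.5,150+(v+.5)/8-.5,14)[:2] for u,v in pts]);print(W,W.mean(0))
for i in range(4):
    e=W[i]-W[i-1];print(np.linalg.norm(e),np.degrees(np.arctan2(e[1],e[0]))%90)
```

```text
[ 180  162   39   48 1400]
top ((622.9596557617188, 296.6764831542969), (134.5868682861328, 104.0110855102539), 11.310368537902832)
107.38364 9.481191
95.62964 13.566223
88.15734 11.310379
48.419292 12.65052
25.872952 11.63044
23.1305 14.112122
[ 326  262   44   60 1957]
scene ((622.4608764648438, 297.06951904296875), (134.14682006835938, 100.24153137207031), 11.390254020690918)
103.77769 11.390254
84.16759 8.958717
73.51547 11.858429
46.69276 12.307114
27.15936 12.399185
25.20684 9.624809
[[673.72 356.57]
 [692.95 258.27]
 [566.1  232.88]
 [548.95 331.75]] [620.43 294.87]
127.22027944731906 11.251880470461085
100.16576757521366 11.064115789692522
129.36359440638964 11.318640668950735
100.34640251184587 9.84057177858756
```

```bash
cat >> h.py <<'E'
def go(x,y,z,yaw=None):
    s=env.state();a=s['tcp_rot'];r=cv2.Rodrigues
    from scipy.spatial.transform import Rotation as Ro
    R=Ro.from_euler('xyz',a).as_matrix();d=R.T@(np.array([x,y,z])-s['eef_pos'])
    t=0 if yaw is None else -((yaw-a[2]+np.pi)%(2*np.pi)-np.pi)
    print("t",round(s['t'],2),"pos",np.round(s['eef_pos'],1),"yaw",round(a[2],3),"F",np.round(s['ft_force'],1),"op",round(s['opening']*95,1),"-> shift",np.round(d,1),"turn",round(t,3))
E
python3 - <<'E'
from h import *
go(557,-7.5,300,1.658)
# balance outline from depth
t=np.load("top0.npz");C=cloud("top",t['d']);Z=C[...,2]
m=((Z>35)&(Z<75)).astype(np.uint8);m[:170]=0;m[280:]=0;m[:,:262]=0;m[:,342:]=0
print(cv2.minAreaRect(C[m>0][:,:2].astype(np.float32)))
S=cloud("scene",np.load("scene0.npz")['d'])
for y in range(-120,121,8): 
    k=(abs(C[...,0]-520)<6)&(abs(C[...,1]-y)<4); print(y,np.round(np.median(C[k][:,2]),0),end=' | ')
E
```

```text
t 0.1 pos [213.5 587.2 291.7] yaw 2.793 F [ 0.5 -0.6  1. ] op 95.2 -> shift [-526.1 -441.6   -7.9] turn 1.135
((522.6673583984375, -20.784629821777344), (286.2428894042969, 213.44033813476562), 7.028741836547852)
-120 2.0 | -112 4.0 | -104 55.0 | -96 59.0 | -88 67.0 | -80 66.0 | -72 65.0 | -64 66.0 | -56 69.0 | -48 159.0 | -40 162.0 | -32 160.0 | -24 162.0 | -16 162.0 | -8 161.0 | 0 161.0 | 8 161.0 | 16 160.0 | 24 162.0 | 32 156.0 | 40 103.0 | 48 66.0 | 56 66.0 | 64 67.0 | 72 65.0 | 80 57.0 | 88 1.0 | 96 0.0 | 104 2.0 | 112 1.0 | 120 1.0 |
```

Emit:
{"fn": "play_rows", "kwargs": {"targets": [{"linear":[-66,-55,-1],"turn":0.14},{"linear":[-131,-110,-2],"turn":0.28},{"linear":[-197,-165,-3],"turn":0.42},{"linear":[-263,-220,-4],"turn":0.56},{"linear":[-329,-276,-5],"turn":0.7},{"linear":[-395,-331,-6],"turn":0.84},{"linear":[-460,-386,-7],"turn":0.98},{"linear":[-526,-441,-8],"turn":1.135},{"linear":[-526,-441,-8],"turn":1.135},{"linear":[-526,-441,-8],"turn":1.135},{"linear":[-526,-441,-8],"turn":1.135},{"linear":[-526,-441,-8],"turn":1.135},{"linear":[-526,-441,-8],"turn":1.135},{"linear":[-526,-441,-8],"turn":1.135}], "hand": 95}}

```text
t: 1.85
eef_pos: [556.6, -5.7, 300.3]
tcp_rot: [-3.141, -0.0, 1.659]
ft_force: [1.3, -0.5, -0.0]
opening: 0.999
```

Emit:
{"fn": "play_rows", "kwargs": {"targets": [{"linear":[-2,0,20]},{"linear":[-2,0,40]},{"linear":[-2,0,52]},{"linear":[-2,0,58]},{"linear":[-2,0,58]}]}}

```text
validation failed for argument at $.ta...
```

Emit:
{"fn": "play_rows", "kwargs": {"targets": [{"linear":[0,0,0]},{"linear":[0,0,0]},{"linear":[0,0,0]},{"linear":[0,0,0]},{"linear":[0,0,0]},{"linear":[0,0,0]}], "hand": 0}}

```text
validation failed for argument at $.ta...
```

Each row apparently has to include a turn, so I'll add one.

Emit:
{"fn": "play_rows", "kwargs": {"targets": [{"linear":[-2,0,20],"turn":0},{"linear":[-2,0,40],"turn":0},{"linear":[-2,0,52],"turn":0},{"linear":[-2,0,58],"turn":0},{"linear":[-2,0,58],"turn":0}]}}

```text
t: 2.48
eef_pos: [557.4, -8.5, 242.3]
tcp_rot: [3.142, -0.0, 1.658]
ft_force: [-0.1, -0.9, -0.0]
opening: 1.002
```

Emit:
{"fn": "play_rows", "kwargs": {"targets": [{"linear":[0,0,0],"turn":0},{"linear":[0,0,0],"turn":0},{"linear":[0,0,0],"turn":0},{"linear":[0,0,0],"turn":0},{"linear":[0,0,0],"turn":0},{"linear":[0,0,0],"turn":0}], "hand": 0}}

```text
t: 3.22
eef_pos: [557.4, -8.8, 242.2]
tcp_rot: [3.142, -0.0, 1.658]
ft_force: [1.0, 0.0, -0.1]
opening: 0.43
```

Emit:
{"fn": "play_rows", "kwargs": {"targets": [{"linear":[0,0,0],"turn":0},{"linear":[0,0,0],"turn":0},{"linear":[0,0,0],"turn":0},{"linear":[0,0,0],"turn":0}]}}

```text
t: 3.72
eef_pos: [557.4, -8.8, 242.2]
tcp_rot: [3.141, -0.0, 1.658]
ft_force: [1.3, 0.1, -0.3]
opening: 0.31
```

Emit:
{"fn": "play_rows", "kwargs": {"targets": [{"linear":[0,0,-5],"turn":0},{"linear":[0,0,-15],"turn":0},{"linear":[0,0,-30],"turn":0},{"linear":[0,0,-50],"turn":0},{"linear":[0,0,-70],"turn":0},{"linear":[0,0,-85],"turn":0},{"linear":[0,0,-95],"turn":0},{"linear":[0,0,-100],"turn":0},{"linear":[0,0,-100],"turn":0}]}}

```text
t: 4.85
eef_pos: [557.3, -8.8, 342.2]
tcp_rot: [-3.142, -0.0, 1.658]
ft_force: [-0.7, 0.3, -1.4]
opening: 0.306
```

Run:
```python
from h import *
go(547,-302.5,342)
for n in("scene","top"):
    p,d=env.read_camera(n); np.savez(f"{n}1.npz",p=p,d=d);cv2.imwrite(f"pics/{n}1.png",p[:,:,::-1])
```

```text
t 4.85 pos [557.3  -8.8 342.2] yaw 1.658 F [-0.7  0.3 -1.4] op 29.1 -> shift [-2.917e+02 -3.580e+01  2.000e-01] turn 0
```

View pics/scene1.png

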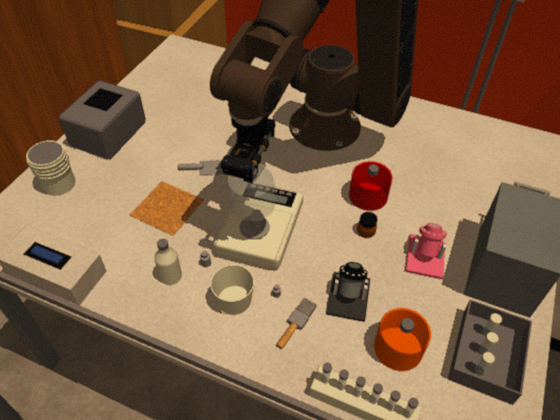

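The cover is held at about (245,195), clear of the balance. Next I'll take it over to the mat.

Emit:
{"fn": "play_rows", "kwargs": {"targets": [{"linear":[-6,-1,0],"turn":0},{"linear":[-20,-2,0],"turn":0},{"linear":[-42,-5,0],"turn":0},{"linear":[-70,-9,0],"turn":0},{"linear":[-102,-13,0],"turn":0},{"linear":[-134,-16,0],"turn":0},{"linear":[-166,-20,0],"turn":0},{"linear":[-198,-24,0],"turn":0},{"linear":[-228,-28,0],"turn":0},{"linear":[-254,-31,0],"turn":0},{"linear":[-274,-34,0],"turn":0},{"linear":[-286,-35,0],"turn":0},{"linear":[-292,-36,0],"turn":0},{"linear":[-292,-36,0],"turn":0}]}}

```text
t: 6.7
eef_pos: [546.9, -302.8, 342.2]
tcp_rot: [3.142, -0.0, 1.658]
ft_force: [-0.3, 0.1, -2.4]
opening: 0.308
```

Emit:
{"fn": "play_rows", "kwargs": {"targets": [{"linear":[0,0,8],"turn":0},{"linear":[0,0,28],"turn":0},{"linear":[0,0,50],"turn":0},{"linear":[0,0,75],"turn":0},{"linear":[0,0,100],"turn":0},{"linear":[0,0,122],"turn":0},{"linear":[0,0,138],"turn":0},{"linear":[0,0,148],"turn":0},{"linear":[0,0,154],"turn":0},{"linear":[0,0,157],"turn":0},{"linear":[0,0,159],"turn":0},{"linear":[0,0,159],"turn":0}]}}

```text
t: 8.2
eef_pos: [546.9, -302.9, 183.4]
tcp_rot: [3.141, 0.0, 1.658]
ft_force: [0.1, -0.7, -0.8]
opening: 0.309
```

Emit:
{"fn": "play_rows", "kwargs": {"targets": [{"linear":[0,0,1],"turn":0},{"linear":[0,0,2],"turn":0},{"linear":[0,0,2.5],"turn":0},{"linear":[0,0,2.5],"turn":0}]}}

```text
t: 8.7
eef_pos: [547.1, -302.8, 181.1]
tcp_rot: [3.141, 0.0, 1.658]
ft_force: [-0.0, 0.5, 3.6]
opening: 0.308
```

Contact: Fz rose to +3.6 N. Now releasing it.

Emit:
{"fn": "play_rows", "kwargs": {"targets": [{"linear":[0,0,0],"turn":0},{"linear":[0,0,0],"turn":0},{"linear":[0,0,0],"turn":0},{"linear":[0,0,0],"turn":0},{"linear":[0,0,0],"turn":0}], "hand": 80}}

```text
t: 9.32
eef_pos: [546.9, -302.8, 180.7]
tcp_rot: [-3.142, -0.0, 1.658]
ft_force: [-0.0, -0.4, 0.1]
opening: 0.78
```

Emit:
{"fn": "play_rows", "kwargs": {"targets": [{"linear":[0,0,-10],"turn":0},{"linear":[0,0,-30],"turn":0},{"linear":[0,0,-60],"turn":0},{"linear":[0,0,-100],"turn":0},{"linear":[0,0,-100],"turn":0}], "hand": 80}}

```text
t: 9.95
eef_pos: [547.5, -303.2, 284.4]
tcp_rot: [3.137, 0.004, 1.658]
ft_force: [0.7, 0.0, -0.8]
opening: 0.845
```

Run:
```python
from h import *
go(547,-302.5,281)
f=lambda im,x,y,w,h,k:cv2.resize(im[y:y+h,x:x+w,::-1],None,fx=k,fy=k,interpolation=cv2.INTER_CUBIC)
for n in("scene","top"):
    p,d=env.read_camera(n); np.savez(f"{n}2.npz",p=p,d=d);cv2.imwrite(f"pics/{n}2.png",p[:,:,::-1])
    a=f(p,*((130,150,180,120,4) if n=="scene" else (262,165,180,120,4)));cv2.imwrite(f"pics/{n}2z.png",cv2.convertScaleAbs(a,alpha=1.3))
```

```text
t 9.95 pos [ 547.5 -303.2  284.4] yaw 1.658 F [ 0.7  0.  -0.8] op 80.3 -> shift [ 0.8 -0.4  3.4] turn 0
```

View pics/scene2z.png

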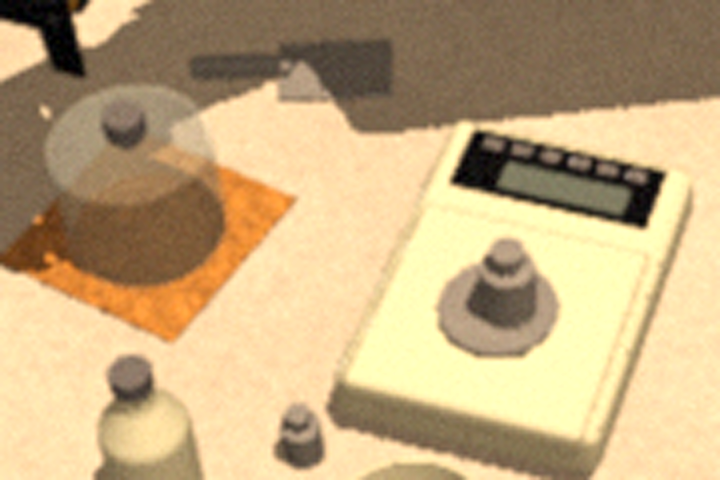

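View pics/top2z.png

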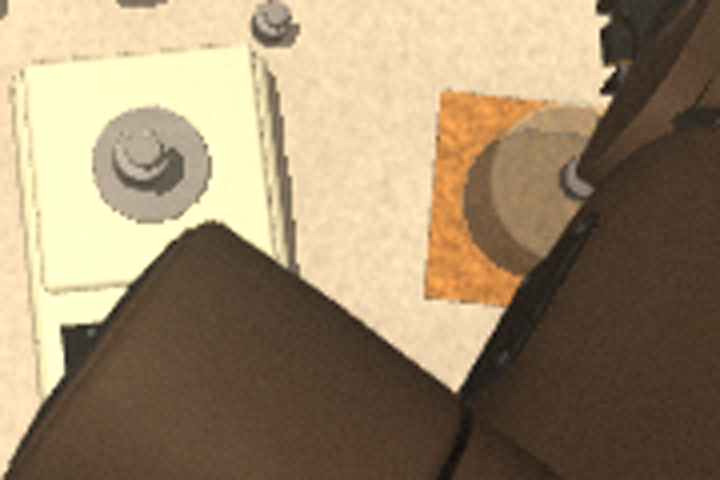

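The cover stands on the mat. The weight on the pan is visible, with its knob at about (142,142) in the top zoom and (508,251) in the scene zoom.

Run:
```python
from h import *
np.set_printoptions(precision=1,suppress=True)
g=lambda x,y,u,v:(x+(u+.5)/4-.5,y+(v+.5)/4-.5)
a=g(262,165,142,142);b=g(130,150,508,252)
print(tri(a,b),plane("top",*a,135),plane("scene",*b,135))
C=cloud("top",np.load("top2.npz")['d']);S=cloud("scene",np.load("scene2.npz")['d'])
for Q in(C,S):
    k=(abs(Q[...,0]-557)<50)&(abs(Q[...,1]+8)<50)&(Q[...,2]>120)&(Q[...,2]<145);print(k.sum(),Q[k].mean(0),np.median(Q[k],0))
    k=(abs(Q[...,0]-557)<50)&(abs(Q[...,1]+8)<50)&(Q[...,2]>85)&(Q[...,2]<145);print(k.sum(),Q[k].mean(0),Q[k].max(0),Q[k].min(0))
p=g(262,165,152,164);print("pan",plane("top",*p,73))
```

```text
(array([560.4,   5.1, 139.4]), np.float64(1.772989146440141)) [561.6   4.1 135. ] [556.8   4.3 135. ]
87 [555.8   3.6 131.6] [555.9   4.1 134.8]
166 [553.4   4.3 122.5] [574.1  22.1 140.4] [537.9 -13.3  85.3]
81 [561.    3.8 131.2] [560.5   3.3 133.3]
242 [564.9   6.6 115. ] [579.7  22.2 138.9] [540.8 -16.5  85.1]
pan [557.6  -6.3  73. ]
```

Run:
```python
from h import *
go(559,4,281,1.658)
```

```text
t 10.05 pos [ 546.7 -302.7  281. ] yaw 1.658 F [-0.3 -0.7  0.1] op 79.9 -> shift [ 3.045e+02  3.890e+01 -1.000e-01] turn -0.0
```

Emit:
{"fn": "play_rows", "kwargs": {"targets": [{"linear":[40,5,0],"turn":0},{"linear":[90,12,0],"turn":0},{"linear":[145,19,0],"turn":0},{"linear":[200,26,0],"turn":0},{"linear":[255,33,0],"turn":0},{"linear":[295,38,0],"turn":0},{"linear":[304.5,39,0],"turn":0},{"linear":[304.5,39,20],"turn":0},{"linear":[304.5,39,50],"turn":0},{"linear":[304.5,39,80],"turn":0},{"linear":[304.5,39,105],"turn":0},{"linear":[304.5,39,117],"turn":0},{"linear":[304.5,39,117],"turn":0}]}}

```text
t: 11.68
eef_pos: [559.1, 3.4, 163.1]
tcp_rot: [-3.14, -0.0, 1.657]
ft_force: [-0.4, -0.6, 0.4]
opening: 0.846
```

Emit:
{"fn": "play_rows", "kwargs": {"targets": [{"linear":[0,0,0],"turn":0},{"linear":[0,0,0],"turn":0},{"linear":[0,0,0],"turn":0},{"linear":[0,0,0],"turn":0},{"linear":[0,0,0],"turn":0},{"linear":[0,0,0],"turn":0}], "hand": 0}}

```text
t: 12.42
eef_pos: [559.0, 3.9, 163.8]
tcp_rot: [-3.141, -0.0, 1.658]
ft_force: [-4.0, -0.1, 4.7]
opening: 0.397
```

Emit:
{"fn": "play_rows", "kwargs": {"targets": [{"linear":[0,0,-5],"turn":0},{"linear":[0,0,-20],"turn":0},{"linear":[0,0,-40],"turn":0},{"linear":[0,0,-60],"turn":0},{"linear":[0,0,-70],"turn":0},{"linear":[0,0,-70],"turn":0},{"linear":[0,0,-70],"turn":0},{"linear":[0,0,-70],"turn":0}]}}

```text
t: 13.42
eef_pos: [559.1, 3.9, 233.0]
tcp_rot: [-3.14, -0.0, 1.658]
ft_force: [0.2, -0.5, -5.0]
opening: 0.393
```

Run:
```python
from h import *
# refine the +y side outline of the balance in the initial scene/top clouds
np.set_printoptions(precision=1,suppress=True)
for nm in("top0","scene0","top2","scene2"):
    C=cloud(nm[:-1],np.load(nm+".npz")['d']);E=[];Dk=[]
    for x in range(470,640,12):
        k=(abs(C[...,0]-x)<6)&(abs(C[...,1]-85)<30)
        q=C[k]
        e=q[q[:,2]>45];
        if len(e)>5:E.append((x,np.percentile(e[:,1],97)))
        e=q[q[:,2]>62]
        if len(e)>5:Dk.append((x,np.percentile(e[:,1],97)))
    E=np.array(E);Dk=np.array(Dk)
    f=np.polyfit(*E.T,1);g=np.polyfit(*Dk.T,1);print(nm,"edge slope",np.degrees(np.arctan(f[0])),"y@548",np.polyval(f,548),"deck",np.degrees(np.arctan(g[0])),np.polyval(g,548))
    k=(C[...,0]>470)&(C[...,0]<620)
    for o in(-12,-9,-6,-3,0,3,6): 
        kk=k&(abs(C[...,1]-np.polyval(f,C[...,0])-o)<1.5);print(o,np.median(C[kk][:,2]),end='; ')
    print()
go(548,100,234,1.658)
```

```text
top0 edge slope 5.491585475067869 y@548 87.80021655370766 deck 6.347176990490393 79.01211464696736
-12 64.5664062889094; -9 62.20865949928176; -6 58.50491830082618; -3 57.54239616620743; 0 54.33443932577519; 3 2.216551306673622; 6 0.5862551283964142; 
scene0 edge slope 5.1251708308394255 y@548 87.14060527350696 deck 5.953571170282158 77.53489147619953
-12 63.63979234671556; -9 61.0711833907734; -6 56.91285209157348; -3 54.13614360941284; 0 36.905817744551044; 3 25.88872872151571; 6 -0.3710112493353158; 
top2 edge slope 5.895583313603276 y@548 88.00753948543468 deck 5.918125222053048 78.99214848095654
-12 65.68341343006188; -9 62.06161906703994; -6 57.763676722444146; -3 56.95338512915496; 0 54.94331581317992; 3 1.8522033025709488; 6 0.9402294556827046; 
scene2 edge slope 5.151774059015296 y@548 87.14672509173089 deck 6.226266667280186 76.95713945752166
-12 62.99337615292483; -9 60.015260721437464; -6 57.47195546381616; -3 54.46860436772371; 0 38.20861654032884; 3 24.246987942097874; 6 -0.017600446045160013; 
t 13.43 pos [559.1   3.9 233. ] yaw 1.658 F [ 0.2 -0.5 -5. ] op 37.3 -> shift [96.7 -2.7 -0.9] turn -0.0
```

Emit:
{"fn": "play_rows", "kwargs": {"targets": [{"linear":[15,0,0],"turn":0},{"linear":[40,-1,0],"turn":0},{"linear":[65,-2,0],"turn":0},{"linear":[85,-3,0],"turn":0},{"linear":[98,-3,0],"turn":0},{"linear":[98,-3,0],"turn":0},{"linear":[98,-3,25],"turn":0},{"linear":[98,-3,50],"turn":0},{"linear":[98,-3,70],"turn":0},{"linear":[98,-3,78],"turn":0},{"linear":[98,-3,81],"turn":0},{"linear":[98,-3,81],"turn":0}]}}

```text
t: 14.92
eef_pos: [548.1, 101.1, 153.2]
tcp_rot: [3.141, -0.0, 1.658]
ft_force: [0.7, 0.9, -4.5]
opening: 0.395
```

Run:
```python
from h import *
go(548,101,148,1.658)
p,d=env.read_camera("scene"); np.savez("scene3.npz",p=p,d=d)
cv2.imwrite("pics/scene3z.png",cv2.convertScaleAbs(cv2.resize(p[140:280,210:370,::-1],None,fx=5,fy=4.2,interpolation=cv2.INTER_CUBIC),alpha=1.6))
```

```text
t 14.93 pos [548.1 101.1 153.2] yaw 1.658 F [ 0.7  0.9 -4.5] op 37.5 -> shift [-0.1 -0.1  5.2] turn -0.0
```

View pics/scene3z.png

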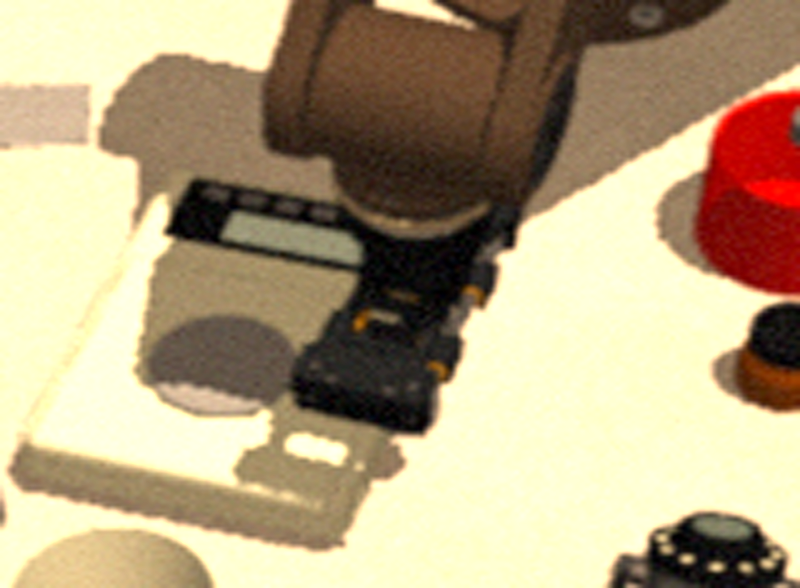

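Emit:
{"fn": "play_rows", "kwargs": {"targets": [{"linear":[0,0,2],"turn":0},{"linear":[0,0,4],"turn":0},{"linear":[0,0,5.5],"turn":0},{"linear":[0,0,5.5],"turn":0}]}}

```text
t: 15.48
eef_pos: [547.8, 101.5, 148.6]
tcp_rot: [3.14, -0.0, 1.658]
ft_force: [-3.7, 1.5, 12.7]
opening: 0.394
```

Emit:
{"fn": "play_rows", "kwargs": {"targets": [{"linear":[1,0,0.7],"turn":0},{"linear":[2.5,0,1.4],"turn":0},{"linear":[4,0,2.2],"turn":0},{"linear":[5.5,0,3.2],"turn":0},{"linear":[7,0,4.2],"turn":0},{"linear":[7,0,4.2],"turn":0}]}}

```text
t: 16.23
eef_pos: [547.3, 108.3, 144.4]
tcp_rot: [3.14, 0.0, 1.658]
ft_force: [-3.5, -1.3, 12.7]
opening: 0.395
```

Emit:
{"fn": "play_rows", "kwargs": {"targets": [{"linear":[1.3,0,1],"turn":0},{"linear":[2.6,0,2.2],"turn":0},{"linear":[3.9,0,3.4],"turn":0},{"linear":[5.2,0,4.8],"turn":0},{"linear":[6.3,0,6],"turn":0},{"linear":[6.9,0,7],"turn":0},{"linear":[6.9,0,7],"turn":0}]}}

```text
t: 17.1
eef_pos: [546.8, 115.5, 137.4]
tcp_rot: [3.14, -0.0, 1.658]
ft_force: [-4.1, 3.2, 12.0]
opening: 0.395
```

Emit:
{"fn": "play_rows", "kwargs": {"targets": [{"linear":[1,0,-4],"turn":0},{"linear":[3,0,-15],"turn":0},{"linear":[5,0,-35],"turn":0},{"linear":[5,0,-65],"turn":0},{"linear":[5,0,-100],"turn":0},{"linear":[5,0,-130],"turn":0},{"linear":[5,0,-150],"turn":0},{"linear":[5,0,-161],"turn":0},{"linear":[5,0,-161],"turn":0}]}}

```text
t: 18.23
eef_pos: [546.1, 120.1, 297.4]
tcp_rot: [3.141, -0.0, 1.658]
ft_force: [-0.2, 0.2, -3.9]
opening: 0.394
```

Run:
```python
from h import *
go(519.3,277.3,298.5,3.337)
for n in P:
    p,d=env.read_camera(n); np.savez(n+"4.npz",p=p,d=d); cv2.imwrite(f"pics/{n}4.png",p[:,:,::-1])
print([proj(n,np.array([546,121,236])) for n in P])
```

```text
t 18.23 pos [546.1 120.1 297.4] yaw 1.658 F [-0.2  0.2 -3.9] op 37.5 -> shift [158.9 -13.   -1.1] turn -1.679
[(np.float64(300.2535656844078), np.float64(197.64898620384434)), (np.float64(252.3362689923948), np.float64(197.40447291700215))]
```

View pics/scene4.png

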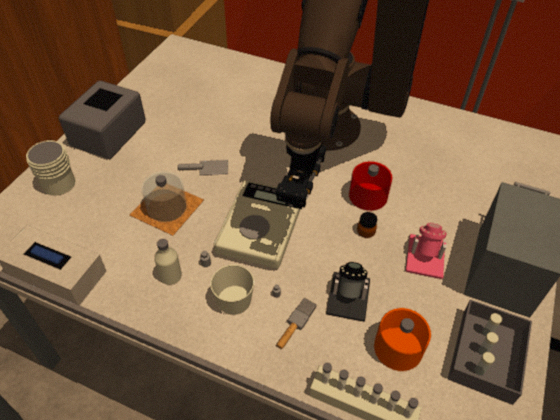

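View pics/top4.png

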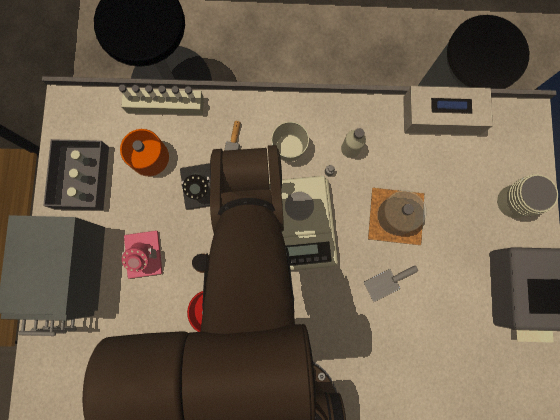

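Emit:
{"fn": "play_rows", "kwargs": {"targets": [{"linear":[8,-1,0],"turn":-0.08},{"linear":[22,-2,0],"turn":-0.22},{"linear":[38,-3,0],"turn":-0.38},{"linear":[54,-4,0],"turn":-0.55},{"linear":[70,-6,0],"turn":-0.72},{"linear":[86,-7,0],"turn":-0.89},{"linear":[102,-8,0],"turn":-1.06},{"linear":[118,-10,0],"turn":-1.23},{"linear":[134,-11,0],"turn":-1.4},{"linear":[148,-12,-1],"turn":-1.55},{"linear":[156,-13,-1],"turn":-1.64},{"linear":[159,-13,-1],"turn":-1.679},{"linear":[159,-13,-1],"turn":-1.679},{"linear":[159,-13,-1],"turn":-1.679}]}}

```text
t: 20.08
eef_pos: [519.4, 277.0, 297.8]
tcp_rot: [-3.142, -0.0, -2.948]
ft_force: [-0.2, 0.1, -4.4]
opening: 0.392
```

Run:
```python
from h import *
np.set_printoptions(precision=1,suppress=True)
go(519.3,277.3,298.5,3.337)
p,d=env.read_camera("scene"); np.savez("scene5.npz",p=p,d=d)
u,v=proj("scene",np.array([533.5,280,211.4]));print(u,v)
x,y=int(u)-40,int(v)-40
cv2.imwrite("pics/scene5z.png",cv2.convertScaleAbs(cv2.resize(p[y:y+70,x:x+80,::-1],None,fx=8,fy=8,interpolation=cv2.INTER_CUBIC),alpha=2.2))
print(x,y)
C=cloud("scene",d)
X0=np.array([519.3,277.3]);dd=-np.array([np.cos(.195),np.sin(.195)]);nn=np.array([-dd[1],dd[0]])
a=(C[...,:2]-X0)@dd;b=(C[...,:2]-X0)@nn
k=(abs(b)<9)&(abs(a)<60)&(C[...,2]>180)&(C[...,2]<300)
vs,us=np.where(k)
for i in np.lexsort((us,vs)): print((us[i],vs[i]),np.round([a[vs[i],us[i]],b[vs[i],us[i]],C[vs[i],us[i],2]],0),p[vs[i],us[i]].max(),end=' ; ')
```

```text
t 20.07 pos [519.4 277.  297.8] yaw -2.948 F [-0.2  0.1 -4.4] op 37.3 -> shift [ 0.1  0.3 -0.7] turn -0.002
362.04489963892337 220.63637302099585
322 180
(np.int64(363), np.int64(198)) [  4.   8. 272.] 53 ; (np.int64(364), np.int64(198)) [  4.   5. 273.] 54 ; (np.int64(365), np.int64(198)) [  4.   3. 273.] 54 ; (np.int64(363), np.int64(199)) [  2.   7. 271.] 63 ; (np.int64(364), np.int64(199)) [  0.   5. 273.] 63 ; (np.int64(365), np.int64(199)) [  1.   3. 273.] 67 ; (np.int64(366), np.int64(199)) [  2.   0. 273.] 66 ; (np.int64(367), np.int64(199)) [  6.  -2. 269.] 67 ; (np.int64(368), np.int64(199)) [  6.  -4. 269.] 59 ; (np.int64(369), np.int64(199)) [  3.  -7. 273.] 65 ; (np.int64(363), np.int64(200)) [  1.   7. 268.] 58 ; (np.int64(364), np.int64(200)) [  1.   4. 269.] 65 ; (np.int64(365), np.int64(200)) [ -1.   2. 272.] 64 ; (np.int64(366), np.int64(200)) [ -2.  -0. 274.] 68 ; (np.int64(367), np.int64(200)) [ -1.  -2. 273.] 62 ; (np.int64(368), np.int64(200)) [ -0.  -5. 273.] 62 ; (np.int64(369), np.int64(200)) [  7.  -7. 266.] 64 ; (np.int64(362), np.int64(201)) [ -4.   9. 270
[... 8487 characters left out ...]
.] 88 ; (np.int64(359), np.int64(222)) [-30.   7. 223.] 84 ; (np.int64(360), np.int64(222)) [-28.   5. 221.] 84 ; (np.int64(361), np.int64(222)) [-31.   2. 225.] 91 ; (np.int64(362), np.int64(222)) [-31.   0. 225.] 104 ; (np.int64(363), np.int64(222)) [-31.  -2. 226.] 114 ; (np.int64(364), np.int64(222)) [-30.  -5. 226.] 117 ; (np.int64(365), np.int64(222)) [-29.  -7. 225.] 114 ; (np.int64(360), np.int64(223)) [-32.   4. 222.] 53 ; (np.int64(361), np.int64(223)) [-30.   2. 221.] 59 ; (np.int64(362), np.int64(223)) [-32.  -0. 223.] 73 ; (np.int64(363), np.int64(223)) [-29.  -3. 220.] 88 ; (np.int64(364), np.int64(223)) [-31.  -5. 223.] 93 ; (np.int64(365), np.int64(223)) [-26.  -8. 218.] 90 ;
```

View pics/scene5z.png

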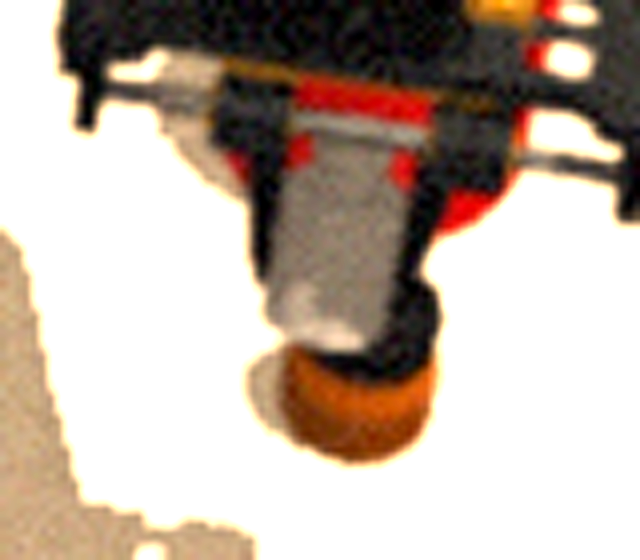

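Run:
```python
from h import *
from scipy.optimize import least_squares
np.set_printoptions(precision=2,suppress=True)
X0=np.array([519.4,277.0]);dd=-np.array([np.cos(.195),np.sin(.195)]);nn=np.array([-dd[1],dd[0]])
Cs=[]
for i in range(4):
    p,d=env.read_camera("scene");Cs.append(cloud("scene",d))
C=np.mean(Cs,0)
a=(C[...,:2]-X0)@dd;b=(C[...,:2]-X0)@nn;z=C[...,2]
k=np.zeros(a.shape,bool);k[208:223,350:372]=1
k&=(abs(b)<12)&(a<-8)&(z>215)&(z<265)
Q=np.c_[a[k],b[k],z[k]-236]
for lim in(5,12):
    q=Q[abs(Q[:,1])<lim]
    # cylinder r=19, axis in (a,z) plane + sideways tilt
    def f(x):
        ax=np.array([np.sin(x[0])*np.cos(x[2]),np.sin(x[2]),np.cos(x[0])*np.cos(x[2])]);o=np.array([x[1],x[3],0]);w=q-o
        return np.linalg.norm(w-np.outer(w@ax,ax),axis=1)-19
    g=lambda x:f([x[0],x[1],0,x[2]])
    r=least_squares(g,[.5,0,0],loss='soft_l1');r2=least_squares(f,[.5,0,0,0],loss='soft_l1')
    print(len(q),"tilt",np.degrees(r.x[0]),"off",r.x[1:],"| free: tilt",np.degrees(r2.x[0]),"side",np.degrees(r2.x[2]),r2.x[1],r2.x[3],"rms",r.fun.std())
    ax=np.array([np.sin(r.x[0]),0,np.cos(r.x[0])]);w=q-[r.x[1],r.x[2],0];print("axial extent",np.percentile(w@ax,[1,5,95,99]))
```

```text
65 tilt 25.96077153610469 off [-3.76  0.45] | free: tilt 25.756485320457998 side 4.30383074649096 -3.8175527892175896 0.9075152340653664 rms 1.1385061628174589
axial extent [-22.41 -21.23  14.46  15.61]
149 tilt 25.67187968529541 off [-3.75  1.36] | free: tilt 25.703296591438264 side -0.5425003864755243 -3.745700096830061 1.3213552434251101 rms 1.0256027587496852
axial extent [-23.66 -21.5   13.5   16.18]
```

Emit:
{"fn": "play_rows", "kwargs": {"targets": [{"linear":[0,0,0],"turn":0.1},{"linear":[0,0,0],"turn":0.25},{"linear":[0,0,0],"turn":0.43},{"linear":[0,0,0],"turn":0.61},{"linear":[0,0,0],"turn":0.79},{"linear":[0,0,0],"turn":0.97},{"linear":[0,0,0],"turn":1.15},{"linear":[0,0,0],"turn":1.33},{"linear":[0,0,0],"turn":1.51},{"linear":[0,0,0],"turn":1.69},{"linear":[0,0,0],"turn":1.87},{"linear":[0,0,0],"turn":2.05},{"linear":[0,0,0],"turn":2.23},{"linear":[0,0,0],"turn":2.41},{"linear":[0,0,0],"turn":2.59},{"linear":[0,0,0],"turn":2.77},{"linear":[0,0,0],"turn":2.93},{"linear":[0,0,0],"turn":3.06},{"linear":[0,0,0],"turn":3.14},{"linear":[0,0,0],"turn":3.14}]}}

```text
t: 22.82
eef_pos: [519.4, 277.3, 298.1]
tcp_rot: [-3.142, -0.0, 0.197]
ft_force: [-0.2, 0.3, -5.1]
opening: 0.394
```

Run:
```python
from h import *
go(519.3,277.3,298.5,3.337)
ds=[];
for i in range(3):
    p,d=env.read_camera("scene");ds.append(d)
np.savez("scene6.npz",p=p,d=np.mean(ds,0))
cv2.imwrite("pics/scene6z.png",cv2.convertScaleAbs(cv2.resize(p[180:240,325:405,::-1],None,fx=10,fy=10,interpolation=cv2.INTER_CUBIC),alpha=2.2))
```

```text
t 22.82 pos [519.4 277.3 298.1] yaw 0.197 F [-0.2  0.3 -5.1] op 37.4 -> shift [-0.1 -0.  -0.4] turn -3.14
```

View pics/scene6z.png

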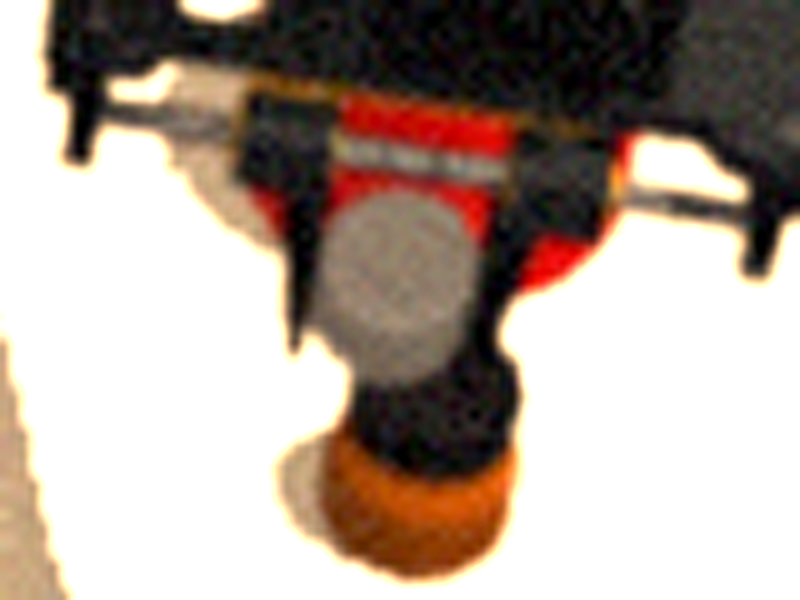

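Run:
```python
from h import *
D=np.load("scene6.npz");p=D['p'];d=D['d']
g=cv2.resize(p[195:222,352:378,::-1].astype(np.float32),None,fx=22,fy=22,interpolation=cv2.INTER_CUBIC)
g=np.clip((g-35)*3.2,0,255).astype(np.uint8);cv2.imwrite("pics/s6c.png",g)
C=cloud("scene",d)
X0=np.array([519.4,277.3]);dd=np.array([np.cos(.195),np.sin(.195)]);nn=np.array([-dd[1],dd[0]])
a=(C[...,:2]-X0)@dd;b=(C[...,:2]-X0)@nn
for v in range(197,221): print(v,[(round(a[v,u]),round(b[v,u]),round(C[v,u,2])) for u in (360,362,364,366,368,370)])
```

```text
197 [(-213, -12, 50), (31, -11, 312), (29, -6, 312), (32, -2, 315), (29, 2, 314), (28, 7, 314)]
198 [(-211, -12, 48), (-212, -6, 48), (-209, 0, 53), (-210, 5, 53), (28, 3, 309), (30, 7, 313)]
199 [(-213, -11, 42), (-210, -6, 47), (-12, -5, 261), (-14, 0, 259), (-208, 12, 52), (-207, 17, 55)]
200 [(-8, -14, 259), (-10, -9, 258), (3, -5, 273), (1, 0, 273), (-10, 5, 261), (-209, 18, 49)]
201 [(-4, -13, 260), (5, -9, 271), (5, -4, 272), (5, 0, 273), (4, 5, 273), (-210, 18, 43)]
202 [(-2, -13, 259), (8, -8, 271), (7, -4, 270), (6, 1, 271), (6, 5, 273), (-4, 10, 262)]
203 [(11, -13, 270), (10, -8, 269), (10, -3, 270), (11, 1, 273), (8, 6, 271), (-4, 11, 259)]
204 [(15, -12, 270), (12, -8, 268), (13, -3, 270), (11, 2, 269), (8, 6, 267), (-2, 11, 258)]
205 [(16, -12, 268), (16, -7, 269), (14, -3, 269), (13, 2, 268), (11, 7, 268), (1, 12, 257)]
206 [(17, -11, 265), (17, -7, 266), (17, -2, 268), (15, 2, 267), (16, 7, 269), (2, 12, 255)]
207 [(15, -11, 260), (19, -6, 266), (18, -2, 266), (18, 3, 267), (16, 7, 266), (5, 12, 254)]
208 [(12, -11, 253), (22, -6, 266), (21, -2, 266), (19, 3, 264), (
[... 449 characters left out ...]
19, 5, 247), (17, 10, 245), (1, 16, 229)]
214 [(14, -8, 234), (20, -3, 242), (19, 1, 242), (17, 6, 241), (9, 11, 234), (-7, 16, 216)]
215 [(12, -7, 228), (15, -3, 233), (15, 2, 233), (13, 7, 233), (5, 12, 225), (-140, 23, 61)]
216 [(6, -7, 217), (11, -2, 225), (11, 2, 226), (11, 7, 227), (1, 12, 217), (-139, 24, 58)]
217 [(3, -6, 210), (8, -2, 218), (7, 3, 218), (4, 8, 215), (-132, 19, 60), (8, 17, 222)]
218 [(-126, -3, 57), (5, -1, 210), (2, 4, 209), (-128, 14, 60), (-130, 19, 59), (10, 18, 221)]
219 [(-120, -2, 60), (-122, 3, 59), (-123, 9, 59), (-125, 14, 58), (-127, 20, 57), (-127, 25, 60)]
220 [(-117, -2, 59), (-115, 3, 63), (-117, 9, 62), (-120, 14, 61), (-122, 20, 59), (-123, 25, 60)]
```

View pics/s6c.png

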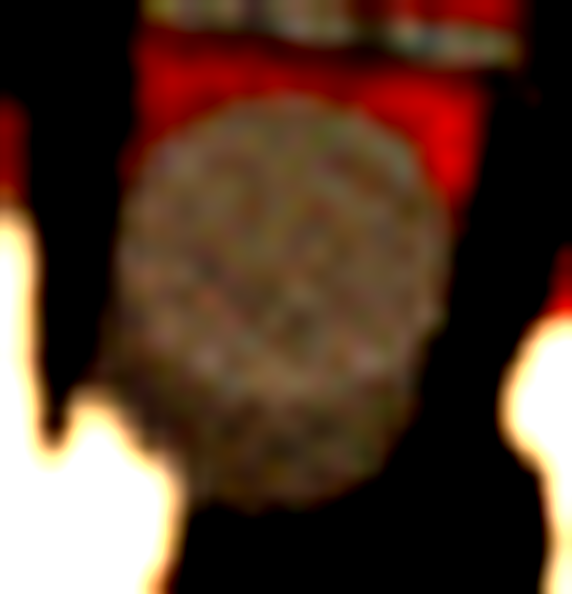

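Run:
```python
from h import *
from scipy.optimize import least_squares
np.set_printoptions(precision=2,suppress=True)
d=np.load("scene6.npz")['d'];C=cloud("scene",d)
X0=np.array([519.4,277.3]);dd=np.array([np.cos(.195),np.sin(.195)]);nn=np.array([-dd[1],dd[0]])
Q=np.stack([(C[...,:2]-X0)@dd,(C[...,:2]-X0)@nn,C[...,2]-236],-1)
V,U=np.mgrid[:420,:560]
k=(V>=201)&(V<=208)&(U>=361)&(U<=368)&(Q[...,2]>24)&(Q[...,0]>2)
q=Q[k]
r=least_squares(lambda x:x[0]+x[1]*q[:,0]+x[2]*q[:,1]-q[:,2],[30,-.5,0],loss='soft_l1')
n=np.array([-r.x[1],-r.x[2],1]);n/=np.linalg.norm(n)
print("knob top plane n",n,"tilt",np.degrees(np.arctan2(n[0],n[2])),"side",np.degrees(np.arcsin(n[1])),"centroid",np.median(q,0),q.mean(0),"rms",r.fun.std(),len(q))
k=(V>=213)&(V<=217)&(U>=359)&(U<=369)&(Q[...,0]>0)&(Q[...,0]<30)&(abs(Q[...,1])<12)
s=Q[k]
def f(x):
    ax=np.array([np.sin(x[0]),0,np.cos(x[0])]);w=s-[x[1],x[2],0]
    return np.linalg.norm(w-np.outer(w@ax,ax),axis=1)-19
r=least_squares(f,[.4,0,0],loss='soft_l1');print("side cyl tilt",np.degrees(r.x[0]),r.x[1:],r.fun.std(),len(s))
# knob-bottom silhouettes: knob top disc centre by mask
m=((V>=196)&(V<=213)&(U>=354)&(U<=374)&(Q[...,2]>22)&(abs(Q[...,0])<40)&(Q[...,2]<45)).astype(np.uint8)
nz,lab,st,ce=cv2.connectedComponentsWithStats(m);b=1+st[1:,4].argmax();print(st[b],ce[b]);qq=Q[lab==b];print(qq.mean(0),(qq.max(0)+qq.min(0))/2)
```

```text
knob top plane n [ 0.39 -0.04  0.92] tilt 22.854118462977343 side -2.4144815782635463 centroid [12.59 -1.69 32.44] [12.64 -1.68 32.73] rms 1.4210512535894018 64
side cyl tilt 25.012177697801473 [-4.57 -1.63] 0.5625074398265698 46
[359 199  13  11 100] [364.6  204.03]
[ 9.57 -1.58 31.07] [ 4.06 -1.18 30.48]
```

Run:
```python
from h import *
go(546.7,116,298,1.658)
```

```text
t 22.98 pos [519.4 277.3 298.1] yaw 0.198 F [-0.3  0.2 -5.1] op 37.6 -> shift [-5.000e+00  1.635e+02  1.000e-01] turn -1.46
```

Emit:
{"fn": "play_rows", "kwargs": {"targets": [{"linear":[0,10,0],"turn":-0.1},{"linear":[-1,26,0],"turn":-0.24},{"linear":[-1,44,0],"turn":-0.4},{"linear":[-2,62,0],"turn":-0.56},{"linear":[-2,80,0],"turn":-0.72},{"linear":[-3,98,0],"turn":-0.88},{"linear":[-3,116,0],"turn":-1.04},{"linear":[-4,134,0],"turn":-1.2},{"linear":[-5,150,0],"turn":-1.35},{"linear":[-5,163.5,0],"turn":-1.46},{"linear":[-5,163.5,0],"turn":-1.46},{"linear":[-5,163.5,40],"turn":-1.46},{"linear":[-5,163.5,85],"turn":-1.46},{"linear":[-5,163.5,125],"turn":-1.46},{"linear":[-5,163.5,145],"turn":-1.46},{"linear":[-5,163.5,153],"turn":-1.46},{"linear":[-5,163.5,155],"turn":-1.46},{"linear":[-5,163.5,155],"turn":-1.46}]}}

```text
t: 25.22
eef_pos: [546.8, 116.2, 143.8]
tcp_rot: [3.14, -0.0, 1.656]
ft_force: [0.2, 0.9, -3.7]
opening: 0.395
```

Next I'll step down to contact, then press further along the arc.

Emit:
{"fn": "play_rows", "kwargs": {"targets": [{"linear":[0,0,2],"turn":0},{"linear":[0,0,4],"turn":0},{"linear":[0,0,6],"turn":0},{"linear":[0,0,6],"turn":0}]}}

```text
t: 25.72
eef_pos: [546.6, 116.1, 137.5]
tcp_rot: [3.141, -0.0, 1.657]
ft_force: [-1.8, 0.5, 2.3]
opening: 0.393
```

Emit:
{"fn": "play_rows", "kwargs": {"targets": [{"linear":[0.6,0,1.2],"turn":0},{"linear":[1.2,0,2.4],"turn":0},{"linear":[1.9,0,3.7],"turn":0},{"linear":[2.5,0,5],"turn":0},{"linear":[2.5,0,5],"turn":0}]}}

```text
t: 26.35
eef_pos: [546.5, 119.0, 132.9]
tcp_rot: [3.14, -0.0, 1.657]
ft_force: [-3.1, 3.8, 8.7]
opening: 0.395
```

Emit:
{"fn": "play_rows", "kwargs": {"targets": [{"linear":[1,0,-4],"turn":0},{"linear":[3,0,-15],"turn":0},{"linear":[5,0,-40],"turn":0},{"linear":[5,0,-75],"turn":0},{"linear":[5,0,-115],"turn":0},{"linear":[5,0,-145],"turn":0},{"linear":[5,0,-160],"turn":0},{"linear":[5,0,-166],"turn":0},{"linear":[5,0,-166],"turn":0}]}}

```text
t: 27.48
eef_pos: [545.6, 123.5, 297.4]
tcp_rot: [-3.141, -0.0, 1.657]
ft_force: [1.1, 0.1, -4.4]
opening: 0.394
```

Run:
```python
from h import *
go(519.4,277.3,298,0.197)
```

```text
t 27.48 pos [545.6 123.5 297.4] yaw 1.657 F [ 1.1  0.1 -4.4] op 37.4 -> shift [155.5 -12.9  -0.5] turn 1.46
```

Emit:
{"fn": "play_rows", "kwargs": {"targets": [{"linear":[8,-1,0],"turn":-0.08},{"linear":[22,-2,0],"turn":-0.22},{"linear":[38,-3,0],"turn":-0.38},{"linear":[54,-4,0],"turn":-0.55},{"linear":[70,-6,0],"turn":-0.72},{"linear":[86,-7,0],"turn":-0.89},{"linear":[102,-8,0],"turn":-1.06},{"linear":[118,-10,0],"turn":-1.23},{"linear":[132,-11,0],"turn":-1.4},{"linear":[146,-12,-1],"turn":-1.55},{"linear":[153,-13,-1],"turn":-1.64},{"linear":[155.5,-13,-1],"turn":-1.68},{"linear":[155.5,-13,-1],"turn":-1.68},{"linear":[155.5,-13,-1],"turn":-1.68}]}}

```text
t: 29.22
eef_pos: [519.5, 277.0, 298.7]
tcp_rot: [-3.141, -0.001, -2.948]
ft_force: [0.3, 0.3, -4.6]
opening: 0.391
```

Run:
```python
from h import *
from scipy.optimize import least_squares
np.set_printoptions(precision=2,suppress=True)
s=env.state();go(519.4,277.3,298,3.337)
X0=s['eef_pos'][:2];dd=-np.array([np.cos(.195),np.sin(.195)]);nn=np.array([-dd[1],dd[0]])
ds=[]
for i in range(6):
    p,d=env.read_camera("scene");ds.append(d)
d=np.median(ds,0);C=cloud("scene",d);np.savez("scene7.npz",p=p,d=d)
cv2.imwrite("pics/scene7z.png",cv2.convertScaleAbs(cv2.resize(p[180:250,322:402,::-1],None,fx=8,fy=8,interpolation=cv2.INTER_CUBIC),alpha=2.2))
a=(C[...,:2]-X0)@dd;b=(C[...,:2]-X0)@nn;z=C[...,2]
for v in range(200,228): print(v,[(round(a[v,u]),round(b[v,u]),round(z[v,u])) for u in (361,364)],end=' ')
for r0 in (208,210):
    k=np.zeros(a.shape,bool);k[r0:223,350:372]=1
    k&=(abs(b)<12)&(a<-8)&(z>212)&(z<265)
    q=np.c_[a[k],b[k],z[k]-236]
    def f(x):
        ax=np.array([np.sin(x[0]),0,np.cos(x[0])]);w=q-[x[1],x[2],0]
        return np.linalg.norm(w-np.outer(w@ax,ax),axis=1)-19
    r=least_squares(f,[.5,0,0],loss='soft_l1')
    ax=np.array([np.sin(r.x[0]),0,np.cos(r.x[0])]);w=q-[r.x[1],r.x[2],0]
    print("\n",len(q),"tilt",np.degrees(r.x[0]),r.x[1:],"rms",r.fun.std(),"axial",np.percentile(w@ax,[1,99]))
```

```text
t 29.23 pos [519.5 277.  298.7] yaw -2.948 F [ 0.3  0.3 -4.6] op 37.2 -> shift [0.1 0.3 0.7] turn -0.002
200 [(213, 8, 38), (2, 4, 269)] 201 [(14, 10, 249), (3, 4, 263)] 202 [(6, 10, 255), (2, 3, 261)] 203 [(-2, 10, 260), (0, 3, 260)] 204 [(-8, 10, 264), (-5, 3, 262)] 205 [(-9, 9, 261), (-9, 2, 263)] 206 [(-11, 9, 259), (-12, 2, 263)] 207 [(-10, 8, 256), (-13, 1, 260)] 208 [(-16, 8, 258), (-14, 1, 258)] 209 [(-15, 8, 254), (-14, 1, 255)] 210 [(-16, 7, 251), (-17, 0, 254)] 211 [(-18, 7, 250), (-17, 0, 251)] 212 [(-20, 6, 248), (-20, -1, 250)] 213 [(-21, 6, 246), (-21, -1, 248)] 214 [(-22, 5, 244), (-22, -2, 245)] 215 [(-24, 5, 242), (-22, -2, 243)] 216 [(-24, 5, 239), (-24, -2, 241)] 217 [(-28, 4, 240), (-25, -3, 238)] 218 [(-29, 4, 237), (-27, -3, 238)] 219 [(-28, 3, 233), (-27, -4, 233)] 220 [(-30, 3, 231), (-29, -4, 233)] 221 [(-33, 3, 231), (-31, -4, 230)] 222 [(-34, 2, 229), (-32, -5, 229)] 223 [(110, -2, 55), (106, -10, 62)] 224 [(112, -3, 49), (105, -11, 59)] 225 [(111, -4, 46), (105, -12, 55)] 226 [(111, -4, 42), (105, -12, 50)] 227 [(111, -5, 37), (105, -13, 47)] 
 152 tilt 33.26047153516092 [-5.45  1.39] rms 0.995748994250379 axial [-21.8   14.37]

 132 tilt 33.76971510847447 [-5.33  1.29] rms 0.993519055845331 axial [-22.04   9.17]
```

View pics/scene7z.png

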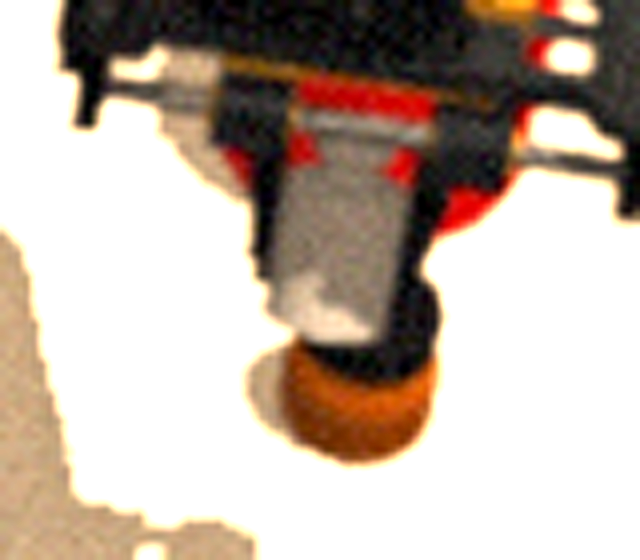

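The tilt now measures about 33°, against about 26° with the same method before the second press, so roughly 31–33° in truth. The weight's base is a few mm high and too far out along +x, so I'll trim that and let it settle.

Emit:
{"fn": "play_rows", "kwargs": {"targets": [{"linear":[1,0,2],"turn":0},{"linear":[2,0,4],"turn":0},{"linear":[2,0,4],"turn":0},{"linear":[2,0,4],"turn":0},{"linear":[2,0,4],"turn":0},{"linear":[2,0,4],"turn":0},{"linear":[2,0,4],"turn":0},{"linear":[2,0,4],"turn":0}]}}

```text
t: 30.52
eef_pos: [517.5, 276.9, 295.1]
tcp_rot: [3.142, 0.0, -2.946]
ft_force: [-0.2, -0.3, -4.5]
opening: 0.394
```

Run:
```python
from h import *
go(517.5,276.6,294,3.337)
p,d=env.read_camera("scene"); cv2.imwrite("pics/scene8.png",p[:,:,::-1])
C=cloud("scene",d);t=np.load("scene0.npz");k=(abs(C[...,0]-547)<70)&(abs(C[...,1]+303)<70)&(C[...,2]>108)
print("cover knob",np.median(C[k],0),k.sum())
print(np.abs(env.state()['qvel']).max())
```

```text
t 30.52 pos [517.5 276.9 295.1] yaw -2.946 F [-0.2 -0.3 -4.5] op 37.4 -> shift [ 0.1 -0.3  1.1] turn -0.0
cover knob [ 552.82588184 -299.44156292  124.71744325] 108
0.0019243145767184101
```

View pics/scene8.png

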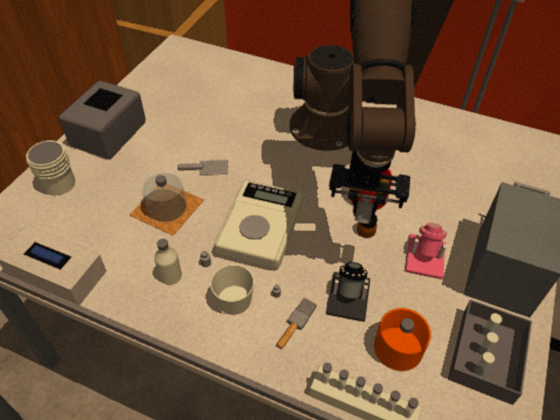

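The cover stands on the mat at (163,195), the pan at (255,228) is empty, and the bystanders haven't moved. The weight is held still above the camera, so I'm handing in.

```bash
python3 -c "
from cell import env
print(env.job_done()); print(env.state()['t'],env.state()['ft_force'])"
```

```text
the job is handed in; nothing more can be done
None
the job is handed in; nothing more can be done
```

The job is handed in at 30.6 s: the cover stands upright on the cork mat, and the weight is held still over the camera. No verdict was reported, so success rests on my own measurements.

**What I did:** I lifted the cover by its knob and released it on the mat, within about 7 mm of the mat's centre. I gripped the weight around its body and lifted it off the pan. The moves can't tilt the tool, so I tilted the weight in the grip by pressing its rim on the balance's outer edge, in two presses. I then turned it towards the lens and held it at the focus point.

**Last checks:**
- **Angle to the lens:** after the second press the weight leans about 33° from vertical, against the 30° wanted. I could only check this from one side. After the first press, the three fits to the camera depth gave 23° to 26°, so the true lean is probably 30–33°.
- **Position:** two estimates of the underside's height disagreed by about 5 mm, so I set the final position between them. I estimate it is within about 5 mm of the focus point, but did not measure it again after that last small move.
- **Grip and stillness:** the grip is steady at 37 mm opening, and the wrist reads about 4.5 N, which fits the weight. The joints were still when I last checked.
- **Other things on the bench:** in the last picture the camera and the other items look where they were at the start.

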